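Find the loose catch bolt on the findings organiser and hold its lid open

ROBOT

A 6-joint arm with a two-finger parallel gripper is mounted at the origin on the work surface. World frame = base frame: x ahead of the robot, y to its left, z up, the work surface at z = 0. Lengths are in m, angles in degrees, forces in N, time in s.
With the tool pointing down it reaches from about 0.25 to 0.725 m from the base axis. Payload 9.7 kg.
Tool frame: the origin (TCP) lies midway between the tips of the shut fingers; the grasp point (between the pads) lies 19 mm behind it; x points along the fingers, y is the direction in which the jaws open and shut, and the axes are right-handed (so a half turn about x gives the same grasp; the last joint's range is limited). The gripper opens to 85 mm and grips with 20 to 120 N. Pads are 22 mm wide; open, the fingers measure 114 mm over their backs; the gripper's body (76 mm by 85 mm) begins 54 mm behind the grasp point. The pads swing forward as they close: fully open they stand 13 mm farther back than shut.
Start: joints at [-70.13, 4.979, 10.078, 95.1, 0, 90], TCP at [0.187, -0.517, 0.231] pointing down, gripper open.
Joint ranges: [-179.16, 179.16], [-48.56, 103.87], [-65.8, 70.77], [-126.05, 130.52], [-82.76, 87.17], [-180, 180]. Speed limits (degrees/s): [127.2, 127.2, 147.25, 180, 180, 180].

INTERFACE

Orientations are given as [roll, pitch, yaw] about the fixed x, y, z axes, in that order (R = Rz(yaw) Ry(pitch) Rx(roll)).
In Python, from workcell import bot, cams gives the robot as it stands.
- The arm moves only by the tool apply_moves, never from a script. Its argument "commands" is a list of rows, each a list of 5 numbers: the shift along the tool's x, y, z in m, then the turn about the tool's x in rad, then the opening, from -1 (shut) to 1 (fully open). In form: [[tx, ty, tz, roll, hand], ...]. A call has 1 to 12 rows; each row is the pose to reach, as a shift and turn from the pose measured when the call began, along the tool's axes at that moment; what a row does not reach only later rows make up. A row lasts 1/10 s, in which the tool goes at most 50 mm and 8.59 degrees, less where a joint would pass 70% of its speed; a pose out of reach is approached as far as the arm can. A call with a gripper value outside its range is refused whole. The fingers move at their own pace and stop on an object; "newtons" is the grip in N (left out, the last holds). Time passes only in rows, so rows that repeat a pose let the fingers close. It gives the time, the measured TCP pose, the force and the opening at its end, in the units of the state.
- bot.get_obs(): the state, without advancing time (a new reading comes with each control period).
- cams.camera(name): name is "scene" or "side" or "wrist"; returns a dict with "frame" (480x640x3 uint8, blue, green, red), "depth" (480x640 float32, m along the optical axis (not along the pixel's ray), 0 where there is no reading), "camera_matrix" (3x3 intrinsics, pixels), "R" (3x3) and "t" (3): a world point X has camera coordinates R X + t; the wrist camera has in their place "mount" (4x4, takes a point from camera to tool coordinates, whose origin is the TCP and whose axes are the tool frame's). Camera axes: x right, y down, z forward; pixel columns grow to the right and rows downward; lengths in m; the calibration is good to about 2 mm. The wrist camera is an equidistant fisheye: a pixel r from the principal point sees the ray r / f radians off the axis. A picture is of the moment at which its call begins: read the wrist's pose just before it.
- bot.job_done(): hands the job in, once; it reports no verdict.
Trained networks look in the newest picture that a camera, given by its name, has taken for a name from the list of things; names that differ only in an ending like _2 or _b are one class to them, and where a whole thing is asked for, a point or a joint stands for the part that bears it (a point fixed in the world has none). Each returns a list of dicts, best first, with "confidence" (0 to 1); they miss things now and then, are a little off and sometimes report something else, mostly with a low value. They report only what shows in the picture. A call takes as long as a camera call.
- cams.spot_in(name, camera): "rect" ([left, top, right, bottom] in pixels, round what is visible of it).
The state is a dict: "time": time; "q": joint angles; "qd": joint speeds; "joint_efforts": joint torques, N m; "ee_pos": TCP position; "tcp_rot": TCP orientation; "wrist_force": force on the tool from outside, world axes, zero at the start; "torque": the same for the moment, N m; "opening": finger opening in m.
Only numpy, scipy, OpenCV 4.12 (cv2) and the standard library are available. Lean on these libraries where they do the work, as an engineer would, in place of code of your own. Each camera call takes 0.05 s, during which the arm holds its last target. There are 200 camera calls.

TASK

One of the three brass bolts on the front rail of the bead organiser has worked loose: tap the bolt heads from above until you find the one that sinks and stays down, and only then lift the lid of that bolt's own compartment by its blue tab. Finish while still holding that lid steady and well open, at 45 degrees or more (it falls shut if let go), with the other two lids shut and everything else on the bench left where it stands.

Things in the scene. Friction and masses are not known exactly. Their poses are not given: they have to be found in the camera images.
- organiser: Grey, white and clear findings organiser, fixed to the bench: 140 mm deep (x), 280 mm wide (y), origin on its underside, midway across and 80 mm behind its front face, z up, x pointing away from the front rail. The grey front rail (x -80 to -40 mm, top 46 mm high) carries three brass bolts; behind it are three compartments under hinged clear lids (lid tops 60 mm high). Bolt and lid 1 are at y = +90 mm, 2 at y = 0, 3 at y = -90 mm; bolt i belongs to lid i.
- bolt_1_top (a point): Centre of the top face of brass bolt head 1: 20 mm across, standing 20 mm above the rail, top 66.5 mm above the bench.
- bolt_1 (a joint): How far this bolt has sunk (m), 0 at the start. A loose bolt slides down 7 to 8 mm under 2 to 3 N and then stays down; a tight one gives under 1 mm and then stands firm.
- bolt_2_top (a point): Centre of the top face of brass bolt head 2: 20 mm across, standing 20 mm above the rail, top 66.5 mm above the bench.
- bolt_2 (a joint): How far this bolt has sunk (m), 0 at the start. A loose bolt slides down 7 to 8 mm under 2 to 3 N and then stays down; a tight one gives under 1 mm and then stands firm.
- bolt_3_top (a point): Centre of the top face of brass bolt head 3: 20 mm across, standing 20 mm above the rail, top 66.5 mm above the bench.
- bolt_3 (a joint): How far this bolt has sunk (m), 0 at the start. A loose bolt slides down 7 to 8 mm under 2 to 3 N and then stays down; a tight one gives under 1 mm and then stands firm.
- lid_1_tab (a point): Grip point on the upright blue tab of lid 1: the tab is 12 mm thick along the organiser's y, 20 mm along its x, and rises from 60 mm to 94 mm above the bench (lid shut); the point is on its mid-plane, 82 mm above the bench, 12 mm below the tab's top. Pinch it across y from above. It moves with the lid.
- lid_1_hinge (a point): Middle of this lid's hinge line, at the rear edge of the organiser, 55 mm above the bench; the line runs along the organiser's y. The shut lid reaches 98 mm forward from it; the tab's grip point is 75 mm forward of and 27 mm above it.
- lid_1 (a joint): Opening angle of this lid (rad): 0 shut, grows as the front edge rises, stop at 1.2. It weighs 120 to 200 g and a light spring (about 0.1 N m) and its weight shut it when let go.
- lid_2_tab (a point): Grip point on the upright blue tab of lid 2: the tab is 12 mm thick along the organiser's y, 20 mm along its x, and rises from 60 mm to 94 mm above the bench (lid shut); the point is on its mid-plane, 82 mm above the bench, 12 mm below the tab's top. Pinch it across y from above. It moves with the lid.
- lid_2_hinge (a point): Middle of this lid's hinge line, at the rear edge of the organiser, 55 mm above the bench; the line runs along the organiser's y. The shut lid reaches 98 mm forward from it; the tab's grip point is 75 mm forward of and 27 mm above it.
- lid_2 (a joint): Opening angle of this lid (rad): 0 shut, grows as the front edge rises, stop at 1.2. It weighs 120 to 200 g and a light spring (about 0.1 N m) and its weight shut it when let go.
- lid_3_tab (a point): Grip point on the upright blue tab of lid 3: the tab is 12 mm thick along the organiser's y, 20 mm along its x, and rises from 60 mm to 94 mm above the bench (lid shut); the point is on its mid-plane, 82 mm above the bench, 12 mm below the tab's top. Pinch it across y from above. It moves with the lid.
- lid_3_hinge (a point): Middle of this lid's hinge line, at the rear edge of the organiser, 55 mm above the bench; the line runs along the organiser's y. The shut lid reaches 98 mm forward from it; the tab's grip point is 75 mm forward of and 27 mm above it.
- lid_3 (a joint): Opening angle of this lid (rad): 0 shut, grows as the front edge rises, stop at 1.2. It weighs 120 to 200 g and a light spring (about 0.1 N m) and its weight shut it when let go.
- multitool: Folded steel multitool lying flat, 100 x 27 x 14 mm, in front of the organiser. Bystander. Origin at the middle of its underside.
- screwdriver: Small screwdriver, 140 mm long, lying in front of the organiser. Bystander. Origin at the middle of its underside.
- bead_bowl: Blue bowl, 80 mm across, 35 mm high, left of the organiser. Bystander. Origin at the middle of its underside.
- bead_jar: Amber jar with black cap, 44 mm across, 65 mm high, right of the organiser. Bystander. Origin at the middle of its underside.
- wire_spool: Copper spool, 50 mm across, 31 mm high, behind the organiser. Bystander. Origin at the middle of its underside.
- carton: White paper carton, 45 x 60 x 85 mm, behind the organiser. Bystander. Origin at the middle of its underside.

How it is judged (in metres and radians):
On the way:
1. the loose bolt has been tapped and has sunk, with every lid still shut (value of joint any of bolt_1, bolt_2, bolt_3 above 0.004 m and value of joint each of lid_1, lid_2, lid_3 below 0.1 rad), for 0.1 s.
At the end, for the whole second after the job is handed in: The loose bolt has sunk more than 4 mm, its own lid is held still by the fingers at more than 0.7 rad (45 degrees is 0.785), the other bolts have sunk less than 3 mm and their lids are under 0.1 rad, and no bystander is more than 30 mm from where it stood (((value of joint bolt_1 above 0.004 m and value of joint lid_1 above 0.7 rad and velocity of joint lid_1 between -0.1 and 0.1 rad/s and value of joint each of bolt_2, bolt_3 below 0.003 m and value of joint each of lid_2, lid_3 below 0.1 rad) or (value of joint bolt_2 above 0.004 m and value of joint lid_2 above 0.7 rad and velocity of joint lid_2 between -0.1 and 0.1 rad/s and value of joint each of bolt_1, bolt_3 below 0.003 m and value of joint each of lid_1, lid_3 below 0.1 rad) or (value of joint bolt_3 above 0.004 m and value of joint lid_3 above 0.7 rad and velocity of joint lid_3 between -0.1 and 0.1 rad/s and value of joint each of bolt_1, bolt_2 below 0.003 m and value of joint each of lid_1, lid_2 below 0.1 rad)) and contact force between the fingers and organiser above 0.3 N and distance of each of multitool, screwdriver, bead_bowl, bead_jar, wire_spool, carton from where it was at the start of the episode below 0.03 m); the arm keeps its last pose, push and grip.
It fails at once if a lid is opened (over 0.15 rad) whose bolt has not been found loose ((value of joint lid_1 above 0.15 rad and value of joint bolt_1 below 0.003 m) or (value of joint lid_2 above 0.15 rad and value of joint bolt_2 below 0.003 m) or (value of joint lid_3 above 0.15 rad and value of joint bolt_3 below 0.003 m)).
It fails at once if a bystander is pushed more than 40 mm from its place (distance of any of multitool, screwdriver, bead_bowl, bead_jar, wire_spool, carton from where it was at the start of the episode above 0.04 m).
It also fails if it takes over 72 s, if anything falls off the work surface, if the arm or the gripper's body presses on something with over 40 N, if the wrist force passes 120 N, or if a joint passes its speed limit or range.

## Working session

There is one attempt and no reset: what is moved stays moved. The work goes in short steps, Python scripts to look and compute and a tool call to move; the robot and the scene stay as the last step left them, time stands still between calls to the robot, and variables do not carry over. Pictures are saved under pics/ and viewed, about 8 in all and at most 12, crops included, and the job is handed in when it is done.

Besides the shell and the picture viewer there is one more tool, called after "Call:" as a command line: name --pt "numbers of a row" for each row, then --argument value for the rest. apply_moves: Moves the arm, as the interface text tells. Its arguments: {"type":"object","properties":{"commands":{"type":"array"},"newtons":{"type":"number"}},"required":["commands"]}

```bash
mkdir -p pics; cat > h.py <<'E'
import numpy as np, cv2
from scipy.spatial.transform import Rotation as Ro
from workcell import bot, cams
def pix2w(c,u,v,d=None):
    K=c["camera_matrix"]; 
    if d is None:
        w=c["depth"][int(v)-2:int(v)+3,int(u)-2:int(u)+3]; d=np.median(w[w>0])
    p=np.array([(u-K[0,2])/K[0,0]*d,(v-K[1,2])/K[1,1]*d,d])
    return c["R"].T@(p-c["t"])
E
python3 - <<'E'
from h import *
o=bot.get_obs(); print(o)
for n in ["scene","side"]:
    c=cams.camera(n); cv2.imwrite(f"pics/{n}0.png",c["frame"])
    np.savez(f"{n}0.npz",**c)
    for t in ["bolt_1_top","lid_1_tab","organiser"]+(["multitool","screwdriver","bead_bowl","bead_jar","wire_spool","carton"] if n=="scene" else []):
        for r in cams.spot_in(t,n)[:4]:
            b=r["rect"]; u,v=(b[0]+b[2])/2,(b[1]+b[3])/2
            print(n,t,np.round(b),round(r["confidence"],2),np.round(pix2w(c,u,v),3))
E
```

```text
{'time': 0.0, 'q': array([-7.01288386e+01,  5.01197808e+00,  1.00331604e+01,  9.51005068e+01,
        4.29640542e-04,  8.99988778e+01]), 'qd': array([-0.07993445, -0.05137014,  0.0083068 ,  0.07595173,  0.00730925,
       -0.04961022]), 'joint_efforts': array([ 1.81929099e-04, -5.20395434e+01,  4.64794815e+01,  1.67322101e-02,
        6.98349163e-05,  6.94657430e-06]), 'ee_pos': array([ 0.18686774, -0.51702309,  0.23056307]), 'tcp_rot': array([-90.31144663,  89.92067431, 109.56083675]), 'wrist_force': array([-0.49710951,  0.4507712 , -0.61560891]), 'torque': array([0.00031124, 0.02815119, 0.00169326]), 'opening': 0.08535075926830593}
scene bolt_1_top [291. 202. 309. 232.] 0.51 [ 0.568 -0.067  0.053]
scene bolt_1_top [359. 337. 412. 379.] 0.42 [0.596 0.307 0.006]
scene bolt_1_top [308. 243. 366. 285.] 0.28 [0.579 0.107 0.057]
scene lid_1_tab [328. 268. 399. 316.] 0.6 [0.576 0.198 0.058]
scene organiser [278. 219. 417. 344.] 0.65 [0.586 0.159 0.057]
scene multitool [353. 227. 399. 254.] 0.97 [0.436 0.023 0.009]
scene screwdriver [402. 262. 451. 303.] 0.83 [0.43  0.191 0.02 ]
scene screwdriver [303. 241. 370. 286.] 0.57 [0.578 0.106 0.057]
scene bead_bowl [360. 337. 412. 378.] 0.82 [0.595 0.307 0.006]
scene bead_jar [292. 201. 312. 232.] 0.95 [ 0.565 -0.065  0.055]
scene bead_jar [283. 219. 346. 255.] 0.58 [0.576 0.012 0.057]
scene bead_jar [305. 238. 372. 289.] 0.33 [0.575 0.108 0.057]
scene wire_spool [303. 317. 332. 350.] 0.74 [0.682 0.226 0.028]
scene carton [256. 235. 290. 292.] 0.91 [0.687 0.059 0.062]
side bolt_1_top [358. 302. 378. 316.] 0.58 [0.503 0.199 0.067]
side lid_1_tab [289. 287. 352. 331.] 0.81 [0.577 0.2   0.06 ]
side lid_1_tab [267. 360. 319. 408.] 0.3 [0.609 0.307 0.007]
side organiser [283. 212. 383. 360.] 0.9 [0.562 0.149 0.059]
side organiser [295. 249. 356. 286.] 0.23 [0.578 0.108 0.06 ]
```

```bash
python3 - <<'E'
import cv2
a=cv2.imread("pics/scene0.png")[180:400,240:480]; b=cv2.imread("pics/side0.png")[190:410,230:470]
cv2.imwrite("pics/z.png",cv2.vconcat([cv2.resize(x[:200],(720,600),interpolation=cv2.INTER_CUBIC)[:,:] for x in [a]]) )
a=cv2.resize(a[:,:200],(400,440)); b=cv2.resize(b[:,:200],(400,440)); cv2.imwrite("pics/z.png",cv2.hconcat([a,b]))
E
```

```text
(no output)
```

View pics/z.png

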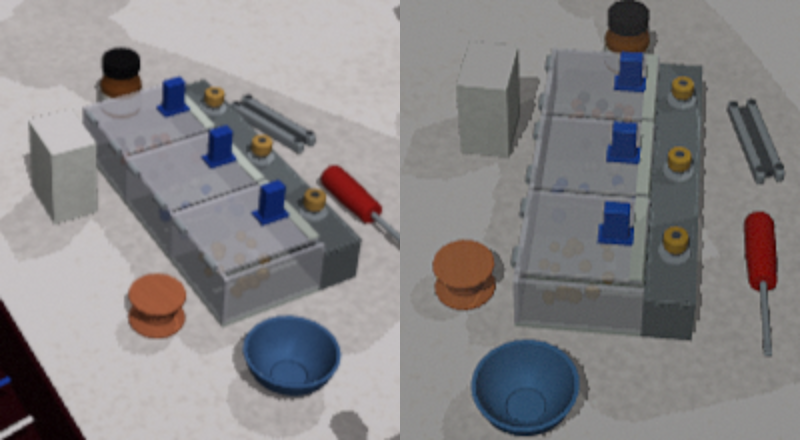

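The left view is the scene camera and the right is the side camera. The bolts are near (347,228), (371,253), (397,280) in the scene image and (371,234), (370,270), (368,310) in the side image, each behind its blue tab. The spool, bowl, carton and jar are where the task text says. Next I localise the bolts and tabs.

```bash
cat > loc.py <<'E'
from h import *
def raypl(c,u,v,z):
    a=pix2w(c,u,v,.5); o=-c["R"].T@c["t"]; return o+(a-o)*(z-o[2])/(a[2]-o[2])
def blobs(m,n=3):
    k,_,s,ce=cv2.connectedComponentsWithStats(m); i=np.argsort(-s[1:,4])[:n]+1
    return [(s[j],ce[j]) for j in i]
E
python3 - <<'E'
from loc import *
for n in ["scene","side"]:
    c=np.load(f"{n}0.npz"); hsv=cv2.cvtColor(c["frame"],cv2.COLOR_BGR2HSV); print(n,"cam",-c["R"].T@c["t"])
    H,W=np.mgrid[0:480,0:640]; K=c["camera_matrix"]; d=c["depth"]
    P=np.stack([(W-K[0,2])/K[0,0]*d,(H-K[1,2])/K[1,1]*d,d],-1); X=(P-c["t"])@c["R"]
    br=cv2.inRange(hsv,(12,110,60),(28,255,255)); bl=cv2.inRange(hsv,(112,140,50),(130,255,255))
    roi=(X[...,0]>.40)&(X[...,0]<.75)&(X[...,1]>-.06)&(X[...,1]<.27)
    for nm,m,lo in [("bolt",br,.060),("tab",bl,.062)]:
        mm=((m>0)&roi&(X[...,2]>lo-.01)).astype(np.uint8)
        for s,ce in blobs(mm,4):
            k=mm[s[1]:s[1]+s[3],s[0]:s[0]+s[2]]>0; pts=X[s[1]:s[1]+s[3],s[0]:s[0]+s[2]][k]
            top=pts[pts[:,2]>lo]
            print(nm,s,np.round(ce,1),"top n",len(top),np.round(top.mean(0),4) if len(top) else "", "min/max",np.round(pts.min(0),3),np.round(pts.max(0),3))
E
```

```text
scene cam [1.03952987 0.88031828 0.76902825]
bolt [392 275  11  10  89] [396.8 279.7] top n 62 [0.5072 0.198  0.0639] min/max [0.497 0.188 0.053] [0.515 0.207 0.067]
bolt [366 248  10  10  78] [370.4 252.5] top n 51 [0.5071 0.1082 0.0638] min/max [0.498 0.098 0.051] [0.515 0.115 0.068]
bolt [342 224  10   9  68] [346.8 228.1] top n 44 [0.5072 0.0187 0.0636] min/max [0.496 0.01  0.053] [0.517 0.028 0.067]
bolt [304 226   1   1   1] [304. 226.] top n 0  min/max [ 0.575 -0.035  0.053] [ 0.575 -0.035  0.053]
tab [366 270  18  22 240] [375.4 281.3] top n 201 [0.554  0.1991 0.0785] min/max [0.538 0.187 0.057] [0.566 0.207 0.094]
tab [341 243  17  21 214] [349.6 253.3] top n 169 [0.5539 0.1091 0.0791] min/max [0.539 0.098 0.056] [0.567 0.116 0.095]
tab [319 219  15  19 185] [326.3 228.4] top n 147 [0.5543 0.0197 0.0788] min/max [0.541 0.01  0.056] [0.569 0.027 0.094]
side cam [0.52783836 0.83802767 0.79045882]
bolt [362 303  12  14 124] [367.4 309.9] top n 108 [0.5044 0.1986 0.0663] min/max [0.495 0.186 0.051] [0.513 0.206 0.071]
bolt [364 263  12  13 108] [369.2 269.4] top n 88 [0.5044 0.1089 0.0663] min/max [0.495 0.096 0.051] [0.514 0.117 0.071]
bolt [366 228  11  12  94] [370.9 233.8] top n 78 [0.5045 0.019  0.0657] min/max [0.495 0.007 0.05 ] [0.514 0.027 0.07 ]
tab [337 218  15  18 116] [344.6 227.2] top n 117 [0.5516 0.0207 0.0771] min/max [0.54  0.01  0.061] [0.565 0.026 0.096]
tab [335 255  14  16  93] [341.5 263.2] top n 91 [0.551  0.111  0.0762] min/max [0.54  0.1   0.062] [0.562 0.115 0.094]
tab [332 297  13   6  31] [336.4 299. ] top n 35 [0.5526 0.2008 0.086 ] min/max [0.542 0.198 0.077] [0.56  0.203 0.093]
tab [331 303  10   7  20] [336.2 306.2] top n 24 [0.5538 0.2007 0.0704] min/max [0.547 0.198 0.063] [0.561 0.203 0.081]
```

```bash
cat >> h.py <<'E'
def pose():
    o=bot.get_obs(); return o,Ro.from_euler('xyz',o["tcp_rot"],degrees=True).as_matrix()
def goto(*w):
    "world targets -> tool shift"
    o,R=pose()
    for p in w: print(p,"->",np.round(R.T@(np.array(p)-o["ee_pos"]),4))
    yaw=np.degrees(np.arctan2(R[1,1],R[0,1])); print("pos",np.round(o["ee_pos"],4),"jaw az",round(yaw,2),"q6",round(o["q"][5],1),"F",np.round(o["wrist_force"],2),"t",o["time"],"open",round(o["opening"],4))
E
python3 - <<'E'
from h import *
o,R=pose();print(np.round(R,3)); goto([.30,-.3,.2],[.45,0.018,.2],[.505,.018,.12])
E
```

```text
[[-0.    0.34 -0.94]
 [-0.   -0.94 -0.34]
 [-1.    0.    0.  ]]
[0.3, -0.3, 0.2] -> [ 0.0313 -0.1659 -0.1802]
[0.45, 0.018, 0.2] -> [ 0.0313 -0.414  -0.4293]
[0.505, 0.018, 0.12] -> [ 0.1113 -0.3953 -0.4811]
pos [ 0.1869 -0.5173  0.2313] jaw az -70.13 q6 90.0 F [-0.78 -0.96 -0.  ] t 0.7 open 0.0855
```

Call:
apply_moves --pt "0 -0.03 -0.03 0.14 0" --pt "0 -0.06 -0.06 0.25 -1" --pt "0 -0.1 -0.1 0.347 -1" --pt "0 -0.1 -0.1 0.347 -1" --newtons 30

```text
time: 1.1
ee_pos: [0.2482, -0.386, 0.2321]
tcp_rot: [170.4, 89.9, -9.7]
wrist_force: [0.0, -1.0, -0.2]
opening: 0.028
```

```bash
python3 - <<'E'
from h import *
o,R=pose();print(np.round(o["q"],1)); goto([.505,.018,.15],[.505,.018,.09],[.505,.107,.09],[.505,.197,.09])
E
```

```text
[-57.3  -7.5  -2.   95.4   0.  122.8]
[0.505, 0.018, 0.15] -> [ 0.0823 -0.4043 -0.2562]
[0.505, 0.018, 0.09] -> [ 0.1423 -0.4043 -0.2561]
[0.505, 0.107, 0.09] -> [ 0.1423 -0.4933 -0.256 ]
[0.505, 0.197, 0.09] -> [ 0.1422 -0.5833 -0.2559]
pos [ 0.2482 -0.386   0.2321] jaw az -90.07 q6 122.8 F [ 0.   -1.01 -0.19] t 1.1 open 0.028
```

Call:
apply_moves --pt "0 -0.03 -0.02 -0.14 -1" --pt "0 -0.06 -0.04 -0.28 -1" --pt "0 -0.09 -0.06 -0.42 -1" --pt "0 -0.12 -0.08 -0.56 -1" --pt "0 -0.15 -0.1 -0.7 -1" --pt "0 -0.18 -0.12 -0.84 -1" --pt "0 -0.21 -0.14 -0.98 -1" --pt "0 -0.24 -0.16 -1.12 -1" --pt "0 -0.27 -0.18 -1.26 -1" --pt "0 -0.3 -0.2 -1.4 -1" --pt "0 -0.33 -0.22 -1.54 -1" --pt "0 -0.33 -0.22 -1.6 -1"

```text
time: 2.3
ee_pos: [0.4704, -0.0537, 0.2317]
tcp_rot: [117.9, 89.9, 30.1]
wrist_force: [-0.8, -1.3, -1.1]
opening: 0.0001
```

```bash
python3 - <<'E'
from h import *
o,R=pose();print(np.round(o["q"],1)); goto([.505,.018,.15])
E
```

```text
[-6.5 -5.5 -0.3 95.1  0.  81.3]
[0.505, 0.018, 0.15] -> [ 0.0818  0.0372 -0.0703]
pos [ 0.4704 -0.0537  0.2317] jaw az 2.14 q6 81.3 F [-0.78 -1.31 -1.06] t 2.3 open 0.0001
```

Call:
apply_moves --pt "0 0.01 -0.02 -0.14 -1" --pt "0 0.02 -0.04 -0.28 -1" --pt "0 0.03 -0.05 -0.42 -1" --pt "0 0.037 -0.07 -0.56 -1" --pt "0 0.037 -0.07 -0.7 -1" --pt "0 0.037 -0.07 -0.84 -1" --pt "0 0.037 -0.07 -0.98 -1" --pt "0.02 0.037 -0.07 -1.12 -1" --pt "0.04 0.037 -0.07 -1.26 -1" --pt "0.06 0.037 -0.07 -1.4 -1" --pt "0.08 0.037 -0.07 -1.533 -1" --pt "0.08 0.037 -0.07 -1.533 -1"

```text
time: 3.5
ee_pos: [0.5037, 0.0174, 0.1492]
tcp_rot: [174.9, 89.8, 175.0]
wrist_force: [-0.5, 0.5, -0.7]
opening: 0.0
```

```bash
python3 - <<'E'
from h import *
o,R=pose();print(np.round(o["q"],1)); print(np.round(R,3)); goto([.505,.018,.09])
c=cams.camera("wrist"); cv2.imwrite("pics/w1.png",c["frame"]); print(c["mount"],c["camera_matrix"])
for t in ["bolt_1_top","lid_1_tab"]:
  for r in cams.spot_in(t,"wrist"): print(t,np.round(r["rect"]),r["confidence"])
E
```

```text
[ 2.  -2.  -6.1 86.1  0.   1.9]
[[-0.003 -0.002  1.   ]
 [ 0.     1.     0.002]
 [-1.     0.    -0.003]]
[0.505, 0.018, 0.09] -> [0.0592 0.0006 0.0014]
pos [0.5037 0.0174 0.1492] jaw az 90.11 q6 1.9 F [-0.46  0.5  -0.69] t 3.5 open 0.0
[[-5.24888752e-04 -3.20949070e-01  9.47096309e-01 -1.42191256e-01]
 [ 9.99999743e-01  2.93128840e-04  6.53542877e-04  7.80097184e-04]
 [-4.87375221e-04  9.47096409e-01  3.20948834e-01 -8.20822097e-02]
 [ 0.00000000e+00  0.00000000e+00  0.00000000e+00  1.00000000e+00]] [[371.64829954   0.         317.26854318]
 [  0.         371.64829954 239.56218862]
 [  0.           0.           1.        ]]
bolt_1_top [535. 232. 566. 264.] 0.8
lid_1_tab [473. 275. 583. 384.] 0.79
lid_1_tab [252. 280. 378. 360.] 0.62
lid_1_tab [160. 262. 225. 341.] 0.21
```

View pics/w1.png

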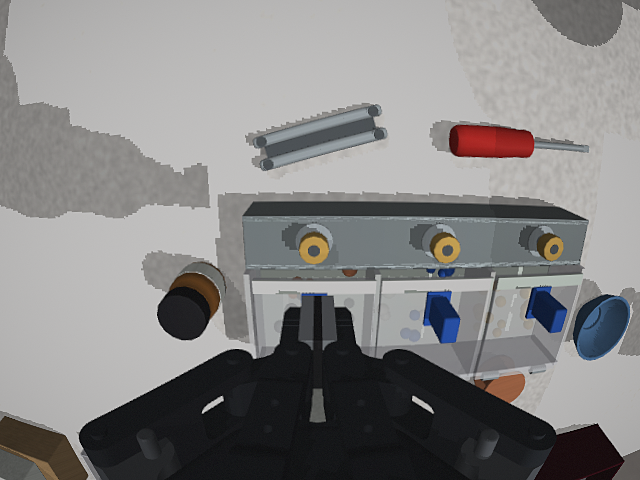

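The wrist view shows the three bolt heads at about (314,250), (445,250) and (551,248), and the jaws are aligned with the organiser. I'll intersect those rays with the bolt-top plane.

```bash
cat >> h.py <<'E'
def wray(c,o,R,u,v,z):
    K=c["camera_matrix"]; d=np.array([u-K[0,2],v-K[1,2]]); r=np.linalg.norm(d); th=r/K[0,0]
    ray=np.r_[np.sin(th)*d/r,np.cos(th)]; M=c["mount"]
    org=o["ee_pos"]+R@M[:3,3]; w=R@M[:3,:3]@ray; return org+w*(z-org[2])/w[2]
E
python3 - <<'E'
from h import *
o,R=pose(); c=cams.camera("wrist"); h=cv2.cvtColor(c["frame"],cv2.COLOR_BGR2HSV)
m=cv2.inRange(h,(12,110,60),(28,255,255)); m[:215]=0;m[270:]=0;m[:,:290]=0
k,_,s,ce=cv2.connectedComponentsWithStats(m)
for i in range(1,k):
    if s[i,4]>100: u,v=s[i,0]+s[i,2]/2-.5,s[i,1]+s[i,3]/2-.5; print(s[i],np.round(wray(c,o,R,u,v,.0655),4))
goto([.505,.018,.07])
E
```

```text
[299 228  29  32 614] [0.5037 0.0157 0.0655]
[429 228  29  30 573] [0.5035 0.1041 0.0655]
[536 228  25  27 386] [0.5029 0.1922 0.0655]
[0.505, 0.018, 0.07] -> [ 0.0831  0.0003 -0.0006]
pos [0.5054 0.0176 0.1531] jaw az 89.81 q6 2.2 F [-1.13 -0.65  0.71] t 3.7 open 0.0001
```

Call:
apply_moves --pt "0.03 0 -0.001 0 -1" --pt "0.06 0 -0.001 0 -1" --pt "0.077 0 -0.001 0 -1" --pt "0.08 0 -0.001 0 -1" --pt "0.08 0 -0.001 0 -1"

```text
time: 4.2
ee_pos: [0.5049, 0.0176, 0.0739]
tcp_rot: [10.0, 89.8, 9.7]
wrist_force: [0.7, 1.1, 0.3]
opening: 0.0002
```

Call:
apply_moves --pt "0.002 0 0 0 -1" --pt "0.004 0 0 0 -1" --pt "0.006 0 0 0 -1" --pt "0.006 0 0 0 -1"

```text
time: 4.6
ee_pos: [0.505, 0.0176, 0.068]
tcp_rot: [9.5, 89.8, 9.2]
wrist_force: [0.9, 0.2, 0.1]
opening: -0.0002
```

Call:
apply_moves --pt "0.001 0 0 0 -1" --pt "0.002 0 0 0 -1" --pt "0.002 0 0 0 -1"

```text
time: 4.9
ee_pos: [0.5051, 0.0177, 0.066]
tcp_rot: [9.5, 89.8, 9.3]
wrist_force: [-0.2, -0.1, 0.5]
opening: 0.0001
```

Call:
apply_moves --pt "0.001 0 0 0 -1" --pt "0.002 0 0 0 -1" --pt "0.002 0 0 0 -1"

```text
time: 5.2
ee_pos: [0.5051, 0.0177, 0.0639]
tcp_rot: [9.8, 89.8, 9.6]
wrist_force: [0.2, -0.8, 0.6]
opening: -0.0002
```

Call:
apply_moves --pt "0.001 0 0 0 -1" --pt "0.002 0 0 0 -1" --pt "0.002 0 0 0 -1"

```text
time: 5.5
ee_pos: [0.5051, 0.0177, 0.0617]
tcp_rot: [9.8, 89.8, 9.5]
wrist_force: [0.2, 0.1, 0.4]
opening: -0.0004
```

```bash
python3 - <<'E'
from h import *
for i in range(3):
    o=bot.get_obs(); print(o["ee_pos"],o["wrist_force"]); cams.camera("side")
E
```

```text
[0.50505274 0.01766383 0.06168408] [0.16253201 0.10635743 0.42263758]
[0.50504042 0.0176324  0.06170322] [ 0.38730081 -1.25418627 -0.37590159]
[0.50500084 0.0176454  0.0617014 ] [-0.26246894 -0.3834298   0.20318365]
```

```bash
python3 - <<'E'
from h import *
c=cams.camera("side"); f=c["frame"][200:340,320:420]
d=cams.camera("scene"); g=d["frame"][195:335,310:410]
cv2.imwrite("pics/t3.png",cv2.hconcat([cv2.resize(x,(400,560),interpolation=cv2.INTER_CUBIC) for x in (f,g)]))
E
```

```text
(no output)
```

View pics/t3.png

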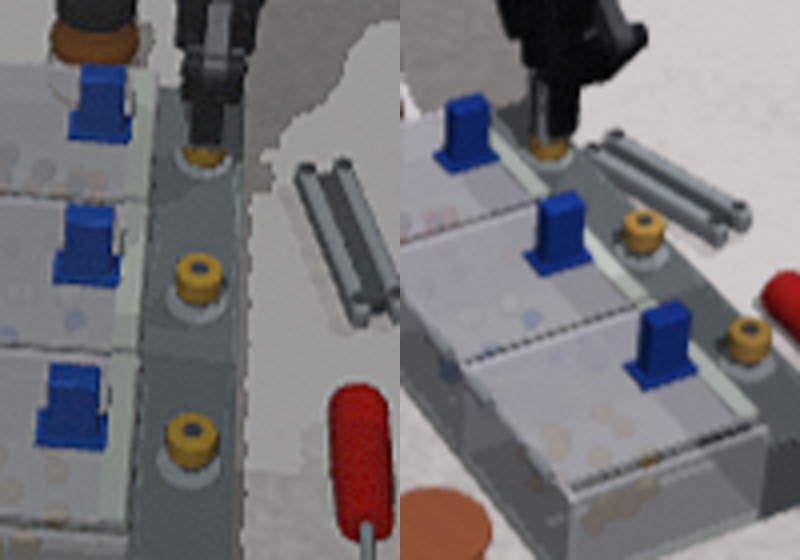

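The tip is on bolt head 3, and the head looks lower than the other two. I'll press a little further to reach its stop.

Call:
apply_moves --pt "0.001 0 0 0 -1" --pt "0.002 0 0 0 -1" --pt "0.003 0 0 0 -1"

```text
time: 6.05
ee_pos: [0.5051, 0.0177, 0.0589]
tcp_rot: [9.3, 89.8, 9.0]
wrist_force: [-3.3, 0.4, 12.3]
opening: 0.0002
```

Call:
apply_moves --pt "0.001 0 0 0 -1" --pt "0.002 0 0 0 -1"

```text
time: 6.25
ee_pos: [0.5053, 0.0177, 0.0588]
tcp_rot: [7.8, 89.7, 7.5]
wrist_force: [-9.0, -0.1, 23.4]
opening: 0.0003
```

Call:
apply_moves --pt "-0.03 0 0 0 -1" --pt "-0.07 0 0 0 -1" --pt "-0.11 0 0 0 -1" --pt "-0.11 0 0 0 -1"

```text
time: 6.65
ee_pos: [0.5068, 0.0177, 0.1742]
tcp_rot: [4.4, 89.3, 4.2]
wrist_force: [0.2, 0.3, -0.2]
opening: 0.0002
```

```bash
python3 - <<'E'
from h import *
f=[]
for n in ["side","scene"]:
    c=cams.camera(n); c0=np.load(n+"0.npz"); hsv=cv2.cvtColor(c["frame"],cv2.COLOR_BGR2HSV)
    for cc,l in((c0,"before"),(c,"now")):
        h=cv2.cvtColor(cc["frame"],cv2.COLOR_BGR2HSV); m=cv2.inRange(h,(12,110,60),(28,255,255))
        for (x,y) in ([(371,234),(369,269),(367,310)] if n=="side" else [(347,228),(370,252),(397,280)]):
            w=m[y-12:y+12,x-9:x+9]; q=cc["depth"][y-12:y+12,x-9:x+9][w>0]; ys,xs=np.nonzero(w)
            zs=[pix2w(cc,x-9+a,y-12+b,d)[2] for a,b,d in zip(xs,ys,q)]
            print(n,l,len(q),"z p90",np.round(np.percentile(zs,[50,80,90]),4) if zs else None)
    f.append(c["frame"][200:340,320:420] if n=="side" else c["frame"][195:335,310:410])
cv2.imwrite("pics/t4.png",cv2.hconcat([cv2.resize(x,(400,560),interpolation=cv2.INTER_CUBIC) for x in f]))
goto([.505,.106,.17],[.505,.106,.085])
E
```

```text
side before 94 z p90 [0.0657 0.0678 0.0684]
side before 110 z p90 [0.0663 0.0681 0.0688]
side before 125 z p90 [0.0665 0.068  0.0687]
side now 84 z p90 [0.0588 0.061  0.0617]
side now 111 z p90 [0.0664 0.0682 0.0688]
side now 125 z p90 [0.0663 0.0682 0.0688]
scene before 68 z p90 [0.0622 0.0647 0.0653]
scene before 80 z p90 [0.062  0.0649 0.0656]
scene before 92 z p90 [0.0629 0.0647 0.0655]
scene now 67 z p90 [0.0546 0.0572 0.0582]
scene now 80 z p90 [0.0627 0.0648 0.0653]
scene now 92 z p90 [0.0629 0.0646 0.0652]
[0.505, 0.106, 0.17] -> [-0.0007  0.0884 -0.0007]
[0.505, 0.106, 0.085] -> [ 0.0843  0.0883 -0.0012]
pos [0.5053 0.0176 0.1692] jaw az 89.74 q6 2.2 F [-0.75 -0.43 -1.19] t 6.75 open 0.0
```

View pics/t4.png

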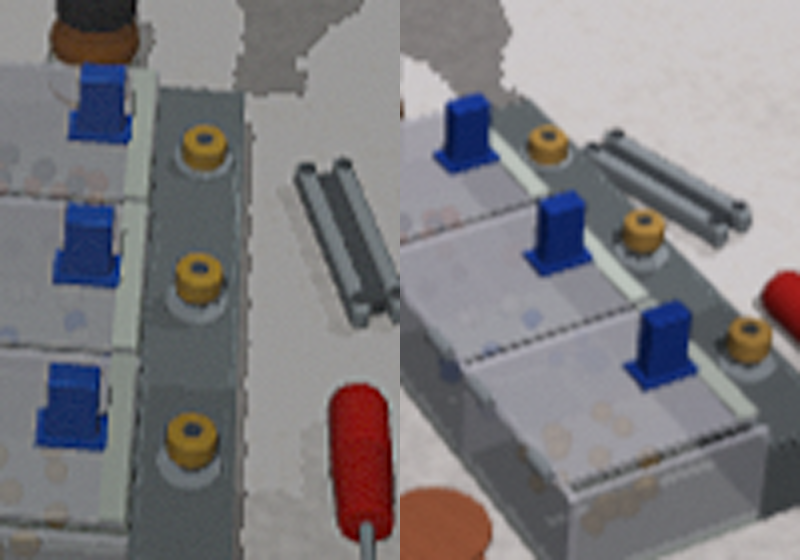

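Bolt 3 sank about 7 mm and stayed down: its side-camera height went from 0.0657 to 0.0588, with the other two unchanged. Lid 3 is the one to open, so I'll move above its tab at about (0.5505, 0.0175).

Call:
apply_moves --pt "0 0 0.02 0 0" --pt "0 0 0.045 0 0" --pt "0.02 0 0.045 0 0" --pt "0.05 0 0.045 0 0" --pt "0.052 0 0.045 0 0" --pt "0.052 0 0.045 0 0"

```text
time: 7.35
ee_pos: [0.5495, 0.0174, 0.1162]
tcp_rot: [10.3, 89.8, 10.0]
wrist_force: [-0.4, -0.8, -0.3]
opening: 0.0428
```

```bash
python3 - <<'E'
from h import *
goto([.5505,.0175,.066]); o,R=pose()
c=cams.camera("wrist"); a=c["frame"][220:440,220:420]
c=cams.camera("side"); b=c["frame"][160:270,300:400]
cv2.imwrite("pics/g1.png",cv2.hconcat([cv2.resize(a,(400,440)),cv2.resize(b,(400,440))]))
goto([.5505,.0175,.066])
E
```

```text
[0.5505, 0.0175, 0.066] -> [0.0502 0.0001 0.0008]
pos [0.5495 0.0174 0.1162] jaw az 89.74 q6 2.1 F [-0.37 -0.82 -0.34] t 7.35 open 0.0428
[0.5505, 0.0175, 0.066] -> [ 0.0524 -0.     -0.0006]
pos [0.5507 0.0175 0.1184] jaw az 89.74 q6 2.1 F [-0.14 -0.04  0.37] t 7.45 open 0.0429
```

View pics/g1.png

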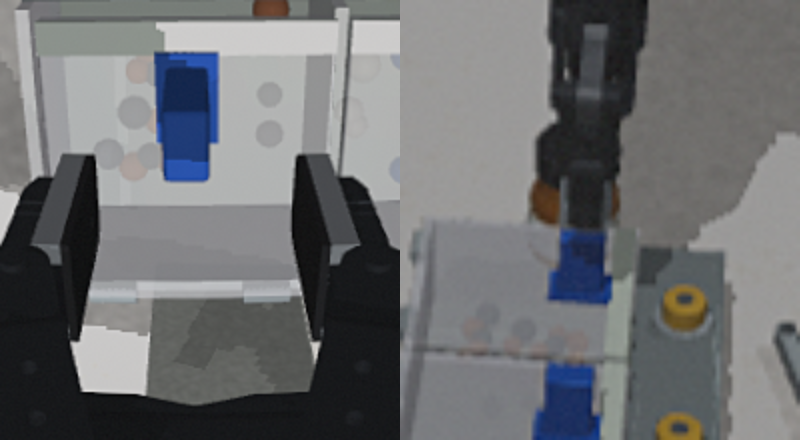

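The fingers straddle the tab, which sits about 1–2 mm towards −y of centre, at crop x≈187 against 194. I'll descend with a 1 mm correction and close the fingers.

Call:
apply_moves --pt "0.02 -0.001 0 0 0" --pt "0.04 -0.001 0 0 0" --pt "0.052 -0.001 0 0 0" --pt "0.052 -0.001 0 0 0" --pt "0.052 -0.001 0 0 -1" --pt "0.052 -0.001 0 0 -1" --pt "0.052 -0.001 0 0 -1" --pt "0.052 -0.001 0 0 -1" --pt "0.052 -0.001 0 0 -1" --pt "0.052 -0.001 0 0 -1" --newtons 40

```text
time: 8.45
ee_pos: [0.5517, 0.0152, 0.0679]
tcp_rot: [-11.2, 89.5, -11.5]
wrist_force: [-0.1, -7.0, 2.5]
opening: 0.0112
```

```bash
python3 - <<'E'
from h import *
goto([.55,.0165,.066]); o,R=pose(); p=o["ee_pos"]
r=.075; 
for a in (.1,.2,.3,.4,.5,.6,.7,.8,.9,.95):
    f=.075*np.cos(a)-.029*np.sin(a); h=.029*np.cos(a)+.075*np.sin(a)
    print(a,np.round(R.T@np.array([.075-f,0,h-.029]),4))
E
```

```text
[0.55, 0.0165, 0.066] -> [ 0.0018  0.0013 -0.0018]
pos [0.5517 0.0152 0.0679] jaw az 89.69 q6 1.9 F [-0.12 -7.01  2.5 ] t 8.45 open 0.0112
0.1 [-0.0073  0.      0.0033]
0.2 [-0.0143  0.      0.0074]
0.3 [-0.0208  0.      0.0121]
0.4 [-0.0268  0.      0.0175]
0.5 [-0.0322  0.0001  0.0234]
0.6 [-0.037   0.0001  0.0298]
0.7 [-0.0412  0.0001  0.0367]
0.8 [-0.0446  0.0002  0.044 ]
0.9 [-0.0473  0.0002  0.0515]
0.95 [-0.0484  0.0002  0.0554]
```

Call:
apply_moves --pt "-0.0037 0 0.0015 0 -1" --pt "-0.0073 0 0.0033 0 -1" --pt "-0.0108 0 0.0053 0 -1" --pt "-0.0143 0 0.0074 0 -1" --pt "-0.0176 0 0.0097 0 -1" --pt "-0.0208 0 0.0121 0 -1" --pt "-0.0238 0 0.0147 0 -1" --pt "-0.0268 0 0.0175 0 -1" --newtons 50

```text
time: 9.25
ee_pos: [0.5689, 0.0151, 0.0949]
tcp_rot: [-13.0, 89.5, -13.3]
wrist_force: [-0.4, -3.2, -11.0]
opening: 0.0109
```

```bash
cat > ang.py <<'E'
from h import *
import sys
c=cams.camera("scene"); d=cams.camera("side")
cv2.imwrite(sys.argv[1],cv2.hconcat([cv2.resize(x,(400,480)) for x in (d["frame"][150:342,270:430],c["frame"][150:342,260:420])]))
goto([.55,.0165,.066])
E
python3 ang.py pics/l1.png
```

```text
[0.55, 0.0165, 0.066] -> [ 0.0291  0.0014 -0.0197]
pos [0.5694 0.0151 0.0953] jaw az 89.69 q6 1.9 F [-0.62 -3.23 -7.38] t 9.35 open 0.0109
```

View pics/l1.png

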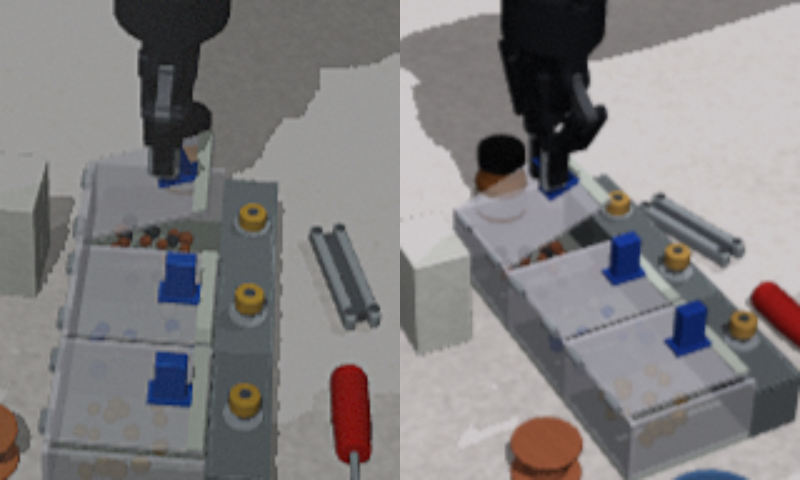

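Lid 3 is lifting with the fingers on its tab, and lids 1 and 2 are shut. I'll continue along the arc.

Call:
apply_moves --pt "-0.0028 0 0.0029 0 -1" --pt "-0.0054 0 0.0059 0 -1" --pt "-0.0079 0 0.009 0 -1" --pt "-0.0102 0 0.0123 0 -1" --pt "-0.0124 0 0.0157 0 -1" --pt "-0.0144 0 0.0192 0 -1" --pt "-0.0162 0 0.0228 0 -1" --pt "-0.0178 0 0.0265 0 -1" --pt "-0.0192 0 0.0302 0 -1" --pt "-0.0205 0 0.034 0 -1" --pt "-0.0216 0 0.0379 0 -1" --pt "-0.0216 0 0.0379 0 -1"

```text
time: 10.55
ee_pos: [0.6075, 0.0151, 0.1175]
tcp_rot: [-9.1, 89.4, -9.4]
wrist_force: [-4.0, 0.5, -4.6]
opening: 0.0112
```

```bash
python3 ang.py pics/l2.png
```

```text
[0.55, 0.0165, 0.066] -> [ 0.0509  0.0012 -0.0579]
pos [0.6074 0.0151 0.1175] jaw az 89.69 q6 1.8 F [-3.93  0.52 -5.97] t 10.65 open 0.0109
```

View pics/l2.png

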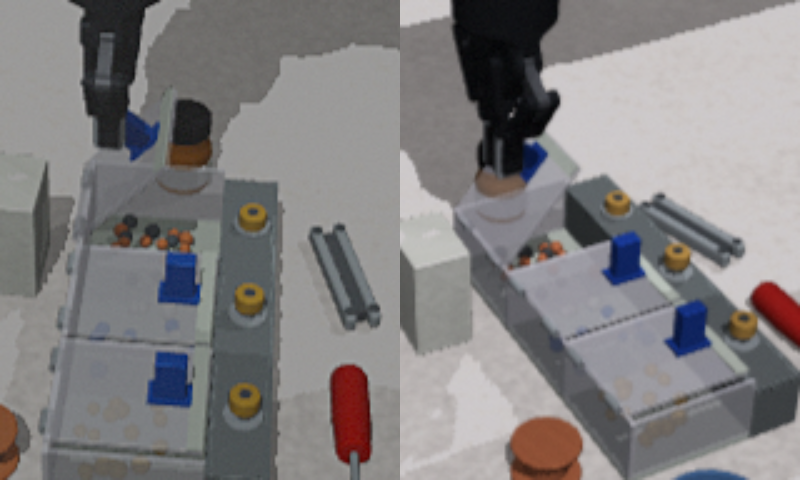

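The lid is well open, with the tab between the fingers and the others shut. Next I check the angle and that it holds steady.

Call:
apply_moves --pt "0 0 0 0 -1" --pt "0 0 0 0 -1" --pt "0 0 0 0 -1" --pt "0 0 0 0 -1" --pt "0 0 0 0 -1" --pt "0 0 0 0 -1"

```text
time: 11.25
ee_pos: [0.6074, 0.0151, 0.1175]
tcp_rot: [-8.7, 89.4, -9.0]
wrist_force: [-2.7, 0.1, -6.3]
opening: 0.011
```

```bash
python3 - <<'E'
from h import *
for n in ["scene","side"]:
    c=cams.camera(n); h=cv2.cvtColor(c["frame"],cv2.COLOR_BGR2HSV); K=c["camera_matrix"]; d=c["depth"]
    V,U=np.mgrid[0:480,0:640]; X=(np.stack([(U-K[0,2])/K[0,0]*d,(V-K[1,2])/K[1,1]*d,d],-1)-c["t"])@c["R"]
    bl=(cv2.inRange(h,(112,140,50),(130,255,255))>0)&(X[...,2]>.055)&(X[...,1]<.05)&(X[...,0]>.4)&(X[...,0]<.7); print(n,"blue",X[bl].min(0).round(3),X[bl].max(0).round(3))
    # lid sheet: fit x-z line over lid region
    s=(X[...,1]>.03)&(X[...,1]<.055)&(X[...,2]>.07)&(X[...,0]>.53)&(X[...,0]<.63)
    p=X[s]; 
    if len(p)>20: k=cv2.fitLine(p[:,[0,2]].astype(np.float32),cv2.DIST_HUBER,0,.01,.01).ravel(); print(len(p),k,"deg",np.degrees(np.arctan(-k[1]/k[0])),"zmax",p[:,2].max())
    for nm in ["multitool","screwdriver","bead_bowl","bead_jar","wire_spool","carton"] if n=="scene" else []:
        r=cams.spot_in(nm,n)[:1]
        if r: b=r[0]["rect"]; print(nm,np.round(b))
goto([.55,.0165,.066])
E
```

```text
scene blue [ 0.575 -0.676  0.07 ] [0.668 0.025 0.159]
4559 [ 0.02052659 -0.9997893   0.60242784  0.33228353] deg 88.82382 zmax 0.4994614649818776
multitool [354. 225. 398. 259.]
screwdriver [400. 262. 450. 304.]
bead_bowl [359. 337. 412. 379.]
bead_jar [354. 226. 400. 258.]
wire_spool [305. 315. 334. 348.]
carton [251. 234. 289. 292.]
side blue [0.575 0.008 0.107] [0.595 0.026 0.141]
6032 [ 0.02921721 -0.9995731   0.5962809   0.34546968] deg 88.32574 zmax 0.48796283518684785
[0.55, 0.0165, 0.066] -> [ 0.0509  0.0012 -0.058 ]
pos [0.6074 0.0151 0.1175] jaw az 89.69 q6 1.8 F [-3.21  0.33 -6.15] t 11.65 open 0.0108
```

```bash
python3 -c "
from h import *
bot.job_done()"
```

```text
the job is handed in; nothing more can be done
```

I found the loose bolt, bolt 3, opened its lid and handed the job in with the fingers still holding that lid at about 0.95 rad (54°). The hand-in gave no verdict.

- **Bolt:** I tapped bolt 3 first. It sank about 7 mm and then stood firm; after I backed off, both cameras still showed it 7 mm down. Bolts 1 and 2 looked unmoved, so I did not tap them.
- **Lid 3:** I pinched its tab (opening about 11 mm) and lifted it along the hinge arc. I worked the angle out from the tool's travel, and the position of the blue tab in the images agrees with it. The pose was unchanged over 0.6 s of holding, with the wrist reading about 6–7 N.
- **Lids 1 and 2:** both are shut in the last pictures.
- **Bystanders:** the multitool, screwdriver, bowl, spool and carton were found within a few pixels of where they started.

Two last checks failed:
- **Lid angle:** my line fit to the lid surface picked up the arm (88°), so I ignored it.
- **Jar:** the detector mistook the multitool for the jar, which is partly hidden behind the open lid. The last picture I viewed shows the jar standing in its place.

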